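# Gauge a wooden stop under a spring-return gate

## Robot

A 6-joint arm with a two-finger parallel gripper is mounted at the origin on the work surface; the furniture and walls round the work are solid. World frame = base frame: x ahead of the robot, y to its left, z up, the work surface at z = 0. Lengths are in m, angles in rad, forces in N, time in s.
With the tool pointing down it reaches from about 0.3 to 0.875 m from the base axis. Payload 6.4 kg.
Tool frame: the origin (TCP) lies on the centre line of the jaws, within the pads' length; the fingertips stand 22 mm ahead of it and the grasp point (between the pads) lies 3 mm ahead of it; z points along the fingers, y is the line along which they close (so a half turn about z gives the same grasp; the last joint's range is limited). The gripper opens to 85 mm and grips with 20 to 120 N. Pads are 22 mm wide; open, the fingers measure 114 mm over their backs; the gripper's body (76 mm by 85 mm) begins 54 mm behind the grasp point. The pads swing forward as they close: fully open they stand 13 mm farther back than shut.
Start: joints at [-1.395, 0.181, 1.607, -0, 1.354, -0.206], TCP at [0.214, -0.534, 0.253] pointing down, gripper open.
Joint ranges: [-2.99, 2.99], [-0.89, 2.07], [0.3, 2.58], [-1.14, 4.28], [0, 2.63], [-3.12, 3.12]. Speed limits (rad/s): [2.57, 2.57, 3.01, 3.14, 3.14, 3.14].

## Interface

Orientations are given as a unit quaternion [w, x, y, z].
In Python, from bench import ctrl gives the robot as it stands. The module is installed in compiled form; this text tells all that it offers.
- The arm moves only by the tool servo_tool, never from a script. Its argument "commands" is a list of rows, each a list of 3 entries, a list of its own where there are three numbers: the shift along the tool's x, y, z in mm, then the turn about the tool's z in rad, then the finger opening in mm, from 0 to 85.4. In form: [[[dx, dy, dz], turn, jaw], ...]. A call has 1 to 20 rows; each row shifts and turns the commanded pose from where the row before left it, along the tool's axes as they then stand; what a row does not reach is not made up. A row lasts 1/8 s, in which the tool goes at most 62.5 mm and 10.7 degrees, less where a joint would pass 70% of its speed; a pose out of reach is approached as far as the arm can. A call with a gripper value outside its range is refused whole. The fingers move at their own pace and stop on an object; the grip force is fixed at half the most. Time passes only in rows, so rows that do not move let the fingers close. It gives the time, the measured TCP pose, the force, the opening and the grip force at its end, in the units of the state.
- ctrl.get_obs(): the state, without advancing time (a new reading comes with each control period).
- ctrl.camera(name): name is "side" or "top" or "wrist"; returns a dict with "color" (384x512x3 uint8, red, green, blue), "z_map" (384x512 float32, m along the optical axis (not along the pixel's ray), 0 where there is no reading), "fx", "fy", "cx", "cy" (pixels), "R" (3x3) and "t" (3): a world point X has camera coordinates R X + t. Camera axes: x right, y down, z forward; pixel columns grow to the right and rows downward; lengths in m; the calibration is good to about 2 mm. A picture is of the moment at which its call begins.
- ctrl.hand_in(): hands the job in; it is judged then, once.
The state is a dict: "time_s": time; "q": joint angles; "dq": joint speeds; "joint_efforts": joint torques, N m; "eef_pos": TCP position; "eef_rot": TCP orientation; "wrist_force": force on the tool from outside, world axes, zero at the start; "torque": the same for the moment, N m; "opening": opening from 0.0 (shut) to 1.0 (fully open); "grasp_force": force on a finger pad.
Only numpy, scipy, OpenCV 4.12 (cv2) and the standard library are available. Lean on these libraries where they do the work, as an engineer would, in place of code of your own. Each camera call takes 0.05 s, during which the arm holds its last target. There are 200 camera calls.

## Task

Check the height of the loose wooden stop: while the blue gauge gate is still in its home position, set the stop flat and centred on the jig's narrow raised rest, lying lengthwise along it, and let go of it. Then pull the gate by its yellow handle against its return spring, over the stop without touching it, until the pointer stands level with the red mark, and finish while still holding the gate there with the gripper. Leave the bottle and the sanding block where they are.

Things in the scene. Friction and masses are not known exactly. Their poses are not given: they have to be found in the camera images.
- wood_stop: loose plain wooden block, 35 (x) x 90 (y) x 18 (z) mm, about 90 g, lying flat on the bench; origin at the centre of its underside, y along its length, z up
- jig: gauge jig fixed to the bench, grey base plate 110 (x) x 240 (y) x 12 mm; origin at bench level below the centre of the narrow rest (base reaches 145 mm to -y, 95 mm to +y of it). y axis runs along the rest and the two guide rods (38 mm either side of the rest, 26 mm up); the gate is pulled towards +y. End blocks 38 mm high
- rest_top (a point): centre of the top face of the narrow aluminium rest, a rail 16 mm wide (x), 100 mm long (y), whose top is 72 mm above the bench; both sides are free down to about 30 mm above the bench; axes as the jig's
- gate: blue gauge arch across the rest, 16 mm thick (y), 66 mm between its legs (x), crossbar 95 to 107 mm above the bench (5 mm over a seated stop). Slides only along jig y, from home (105 mm to -y of the rest centre) up to 135 mm towards +y; a built-in spring pulls it home with about 4 N at home, 10 N at 115 mm, and returns it if let go. Origin at bench level below its middle
- handle (a point): grip point of the yellow handle on top of the gate's crossbar: a rounded block with black grip bands, 40 (x) x 24 (y) mm, from 107 to 152 mm above the bench; the point lies on its vertical centre line 132 mm above the bench
- pointer (a point): tip of the gate's white pointer with a black centre line, at the robot's side of the jig, 24.5 mm above the bench, at the same jig y as the gate's middle; it moves with the gate
- mark_clip: red marker clip fixed at the jig's near long edge, 10 x 18 mm foot with an upright blade 4 mm thick along y, 24.5 mm high; fixed during the task, its place along the jig changes between episodes (gate pull of 75 to 115 mm)
- mark (a point): centre of the top of the red blade, on its edge next to the jig; the pointer is at the mark when both have the same position along the jig's y axis (they pass within 1 mm of each other in x); axes as the jig's
- bottle: loose small brown dropper bottle, 33 mm across, 102 mm tall, standing; origin at its underside; leave alone
- sanding_block: loose brown sanding block, 63 x 101 x 34 mm; origin at the centre of its underside; leave alone
Not all that is in view belongs to the job. Several things look just like the wood_stop: the one meant starts farthest to the robot's right.

How it is judged:
By the outcome, as a careful person would: the job done as asked, in the order asked, and still so for the second after the job is handed in, while the arm keeps its last pose, push and grip.
It also fails if it takes over 48 s, if anything falls off the work surface, if the arm or the gripper's body presses on something with over 40 N, if the wrist force passes 120 N, or if a joint passes its speed limit or range.

## Working session

There is one attempt and no reset: what is moved stays moved. The work goes in short steps, Python scripts to look and compute and a tool call to move; the robot and the scene stay as the last step left them, time stands still between calls to the robot, and variables do not carry over. Pictures are saved under pics/ and viewed, at most 10 in all, crops included, and the job is handed in when it is done.

Besides the shell and the picture viewer there is one more tool, called after "Call:" as name(argument=value, ...) on one line, values as JSON. servo_tool: Moves the arm, as the interface text tells. Its arguments: {"type":"object","properties":{"commands":{"type":"array"}},"required":["commands"]}

```bash
mkdir -p pics
cat > h.py <<'E'
import numpy as np, cv2, pickle
from bench import ctrl
def snap(name,fn):
    c=ctrl.camera(name); cv2.imwrite('pics/'+fn+'.png',c['color'][:,:,::-1]); pickle.dump(c,open(fn+'.pkl','wb')); return c
def cloud(c):
    z=c['z_map'].astype(float); v,u=np.indices(z.shape)
    P=np.stack([(u-c['cx'])/c['fx']*z,(v-c['cy'])/c['fy']*z,z],-1)
    return (P-c['t'])@c['R']
def ray(c,u,v,h):
    d=np.array([(u-c['cx'])/c['fx'],(v-c['cy'])/c['fy'],1])@c['R']; o=-c['R'].T@c['t']
    return o+d*(h-o[2])/d[2]
E
python3 - <<'E'
from h import *
a=snap('top','top0'); b=snap('side','side0')
cv2.imwrite('pics/both0.png',cv2.resize(np.hstack([a['color'],b['color']])[:,:,::-1],(800,300)))
for c in(a,b): print(c['fx'],-c['R'].T@c['t'],c['R'][2])
o=ctrl.get_obs(); print(o['eef_pos'],o['eef_rot'],o['opening'],o['time_s'])
E
```

```text
405.6222186372425 [0.23659807 0.02059571 1.47238627] [ 0.10616949  0.01515115 -0.99423261]
415.04637535731564 [-0.09032181  1.13680794  0.690252  ] [ 0.35794666 -0.82794154 -0.43172561]
[ 0.21417138 -0.53313418  0.25247468] [-7.92438847e-04  9.81833265e-01  1.89744070e-01  2.08947964e-05] 0.9996328997164489 0.1
```

View pics/top0.png

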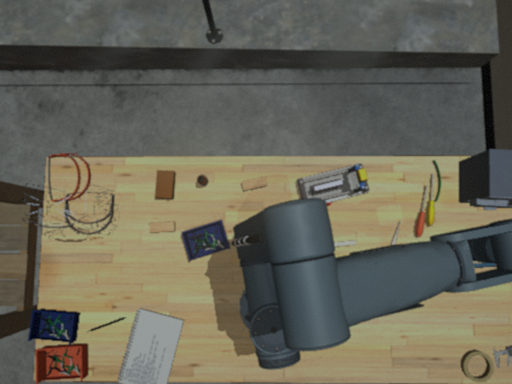

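View pics/side0.png

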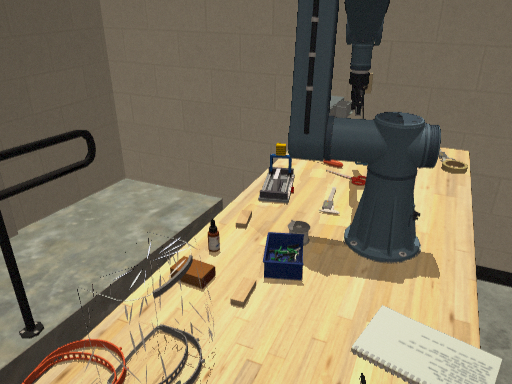

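The top view shows the jig at about (335,186) with its handle at (363,178), and plain blocks at (255,184) and (162,227). The arm hides part of the bench, so I'll check the wrist view for more blocks and measure.

Run:
```python
from h import *
w=snap('wrist','w0'); a=pickle.load(open('top0.pkl','rb'))
crop=cv2.resize(a['color'][150:215,230:380,::-1],(750,325),interpolation=cv2.INTER_CUBIC)
cv2.imwrite('pics/m0.png',np.vstack([crop,np.pad(cv2.resize(w['color'][:,:,::-1],(360,270)),((0,0),(0,390),(0,0)))]))
for (u,v) in [(255,184),(162,227)]:
    P=ray(a,u,v,.018); print(u,v,P.round(4), cloud(a)[v,u].round(4))
hsv=cv2.cvtColor(a['color'],cv2.COLOR_RGB2HSV); C=cloud(a)
s=hsv[150:215,230:380]; 
# elongated ~18mm plateaus seen from top
m=((C[...,2]>.011)&(C[...,2]<.026)).astype(np.uint8)
n,l,st,ce=cv2.connectedComponentsWithStats(m)
for i in range(1,n):
    if 60<st[i,4]<1500:
        r=cv2.minAreaRect(np.argwhere(l==i)[:,::-1].astype(np.float32)); print(ce[i].round(1),st[i,4],np.round(r[1],1),C[l==i].mean(0).round(3))
print('bench z',np.median(C[300:320,150:200,2]))
y=(hsv[...,0]>20)&(hsv[...,0]<33)&(hsv[...,1]>150); y[:150]=0;y[215:]=0;y[:,:300]=0;y[:,400:]=0
print('yellow',np.median(C[y&(C[...,2]>.13)],0),(y&(C[...,2]>.13)).sum())
```

```text
255 184 [0.4311 0.0574 0.018 ] [0.4311 0.0574 0.0182]
162 227 [0.2761 0.391  0.018 ] [0.2761 0.3908 0.0188]
[ 73.9 177.8] 192 [57.3 35.9] [0.455 0.718 0.018]
[461.  182.4] 86 [42.   3.9] [ 0.436 -0.682  0.018]
[327.7 172.3] 111 [ 3.6 49.5] [ 0.474 -0.206  0.015]
[334.6 186.8] 785 [28.1 60.1] [ 0.421 -0.23   0.016]
[254.6 182.8] 237 [ 9.8 24.7] [0.435 0.059 0.019]
[421.2 217.2] 175 [ 7.4 51.6] [ 0.311 -0.535  0.019]
[430.6 209.6] 148 [38.  7.] [ 0.338 -0.569  0.019]
[110.1 210. ] 102 [10.1 31.3] [0.337 0.581 0.018]
[162.2 226.4] 242 [ 9.8 25.1] [0.278 0.39  0.019]
[244.8 308.3] 162 [38.  8.] [-0.008  0.093  0.015]
[ 75.7 323.5] 71 [31.4 10.7] [-0.062  0.687  0.018]
[ 86.1 358.7] 62 [32.  4.] [-0.18   0.644  0.018]
[504.7 353.4] 100 [15. 17.] [-0.158 -0.802  0.015]
[ 44.4 365.3] 81 [ 7.  29.1] [-0.203  0.789  0.019]
[477.5 364.6] 283 [31. 31.] [-0.193 -0.704  0.021]
bench z 0.0020241198266876684
yellow [ 0.44331116 -0.29635016  0.152403  ] 83
```

View pics/m0.png

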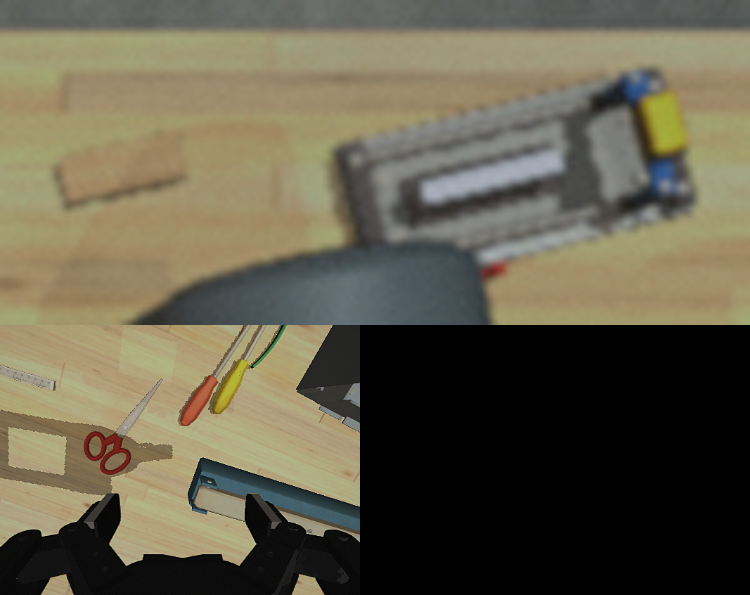

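The top crop shows the rail from (420,192) to (562,160), the gate and handle at its right end, the red clip at (492,268), and the candidate stop at (120,170). The wrist view shows no blocks. I'll move above the candidate stop and look again.

Call:
servo_tool(commands=[[[35,-39,0],0,85],[[35,-39,0],0,85],[[35,-39,0],0,85],[[35,-39,0],0,85],[[35,-39,0],0,85],[[35,-39,0],0,85],[[35,-39,0],0,85],[[35,-39,0],0,85],[[35,-39,0],0,85],[[35,-39,0],0,85],[[35,-39,0],0,85],[[35,-39,0],0,85],[[0,0,0],-0.176,85],[[0,0,0],-0.176,85],[[0,0,0],-0.176,85],[[0,0,0],-0.176,85],[[0,0,0],-0.176,85],[[0,0,0],-0.176,85],[[0,0,0],-0.176,85],[[0,0,0],-0.176,85]])

```text
time_s: 2.65
eef_pos: [0.4294, 0.0572, 0.2531]
eef_rot: [-0.0, 0.623, 0.782, -0.0]
wrist_force: [0.4, 0.3, -0.3]
opening: 0.994
grasp_force: 0.0
```

Run:
```python
from h import *
a=snap('top','top1'); w=snap('wrist','w1')
cv2.imwrite('pics/m1.png',np.vstack([cv2.resize(a['color'][150:300,200:400,::-1],(600,300)) if 0 else cv2.resize(a['color'][150:384,:,::-1],(600,274)),np.pad(cv2.resize(w['color'][:,:,::-1],(420,315)),((0,0),(0,180),(0,0)))]))
o=ctrl.get_obs(); print(o['eef_pos'],o['eef_rot'],o['q'],o['time_s'])
```

```text
[0.42944241 0.0572209  0.25309599] [-1.91335110e-04  6.25112299e-01  7.80534795e-01 -1.04013169e-04] [-1.42919464e-01 -1.51283989e-01  1.94390276e+00  1.53665882e-05
  1.34940918e+00 -3.63168332e-01] 2.75
```

View pics/m1.png

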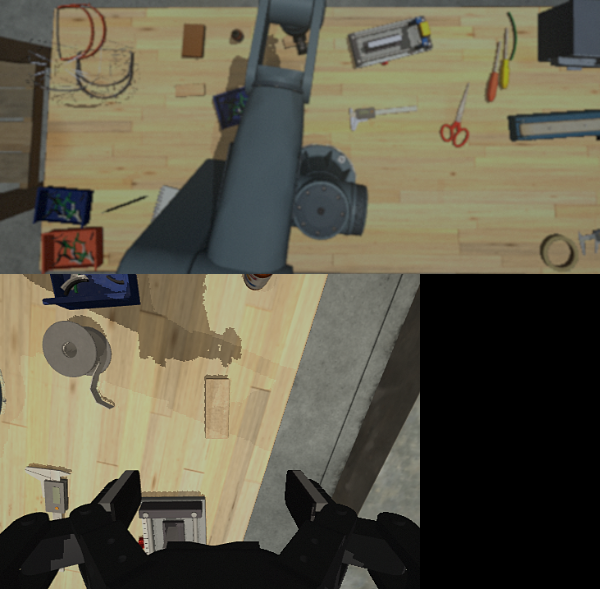

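The top view shows no block further right than my candidate, which is at wrist px (217,133) of the inset. The jig is now unobstructed from the top, so I'll measure both.

```bash
cat >> h.py <<'E'
def rect(P):
    (c,s,a)=cv2.minAreaRect((P[:,:2]*1000).astype(np.float32)); 
    b=cv2.boxPoints((c,s,a)); e=b[1]-b[0]; f=b[2]-b[1]
    L=e if np.hypot(*e)>np.hypot(*f) else f
    if L[1]<0: L=-L
    return np.round(c,1),np.round(s,1),round(float(np.degrees(np.arctan2(-L[0],L[1]))),2)
E
python3 - <<'E'
from h import *
for n in('w1','top1'):
    c=pickle.load(open(n+'.pkl','rb')); C=cloud(c); X,Y,Z=C[...,0],C[...,1],C[...,2]
    hsv=cv2.cvtColor(c['color'],cv2.COLOR_RGB2HSV); H,S,V=[hsv[...,i] for i in range(3)]
    print(n,'benchz',np.median(Z[(abs(X-.33)<.02)&(abs(Y-.0)<.04)]))
    def rep(t,m):
        m=cv2.morphologyEx(m.astype(np.uint8),cv2.MORPH_CLOSE,np.ones((3,3)))
        k,l,st,_=cv2.connectedComponentsWithStats(m)
        if k<2: print(t,'none');return
        i=1+np.argmax(st[1:,4]); P=C[l==i]; print(t,len(P),*rect(P),'z',np.median(P[:,2]).round(4), 'med',np.median(P,0).round(4))
    rep('stop',(Z>.012)&(Z<.025)&(abs(X-.433)<.06)&(abs(Y-.058)<.08))
    J=(abs(X-.42)<.12)&(abs(Y+.21)<.17)
    rep('rail',J&(Z>.065)&(Z<.08)&(S<80))
    rep('base',J&(Z>.008)&(Z<.06))
    rep('handle',J&(Z>.147)&(Z<.16))
    rep('arch',J&(Z>.1)&(Z<.112))
    rep('red',J&((H<6)|(H>174))&(S>150)&(V>60))
    rep('redtop',J&((H<6)|(H>174))&(S>150)&(V>60)&(Z>.018))
E
```

```text
w1 benchz -0.0002065357105995336
stop 2067 [433.4  72.2] [ 33.8 109.5] 12.96 z 0.0178 med [0.4349 0.0648 0.0178]
rail 17 [ 404.5 -149.1] [4.8 2. ] -79.59 z 0.0695 med [ 0.4041 -0.149   0.0695]
base 4494 [387.5 -50. ] [119.4 331.2] 11.08 z 0.0197 med [ 0.4044 -0.1403  0.0197]
handle none
arch none
red 52 [ 361.3 -204.1] [ 8.8 16. ] 13.85 z 0.0108 med [ 0.3615 -0.2008  0.0108]
redtop 1 [ 365.3 -203.3] [0. 0.] -0.0 z 0.019 med [ 0.3653 -0.2033  0.019 ]
top1 benchz 0.2955712612064471
stop 77 [429.6  86.9] [34.1 32.6] -77.76 z 0.0185 med [0.4275 0.0898 0.0185]
rail 137 [ 421.1 -198.7] [16.6 99.5] 13.09 z 0.0728 med [ 0.4202 -0.1967  0.0728]
base 1753 [ 389.6 -145.7] [154.4 424.7] 22.64 z 0.0154 med [ 0.4171 -0.2137  0.0154]
handle 85 [ 446.3 -300.6] [38.8 24.1] -72.59 z 0.1518 med [ 0.4461 -0.2996  0.1518]
arch 36 [ 416.5 -307.3] [23.  15.4] -76.79 z 0.1081 med [ 0.4158 -0.3064  0.1081]
red 3 [ 359.2 -204.8] [1.6 6. ] 25.64 z 0.0139 med [ 0.3586 -0.2054  0.0139]
redtop 1 [ 361.2 -207.2] [0. 0.] -0.0 z 0.0258 med [ 0.3612 -0.2072  0.0258]
```

Run:
```python
from h import *
c=pickle.load(open('w1.pkl','rb')); C=cloud(c); X,Y,Z=C[...,0],C[...,1],C[...,2]
m=((Z>.0145)&(Z<.0205)&(abs(X-.433)<.06)&(abs(Y-.058)<.08)).astype(np.uint8)
m=cv2.morphologyEx(m,cv2.MORPH_OPEN,np.ones((5,5)))
k,l,st,_=cv2.connectedComponentsWithStats(m); 
for i in range(1,k):print(st[i],*rect(C[l==i]))
o=ctrl.get_obs(); print(o['eef_pos'])
a,b=o['eef_rot'][1:3]; print('x heading',np.degrees(np.arctan2(2*a*b,a*a-b*b)))
```

```text
[ 251  128   29   73 2041] [435.7  62.1] [33.8 88.8] 12.97
[0.42944241 0.0572209  0.25309599]
x heading 102.61913708528564
```

Call:
servo_tool(commands=[[[3.5,7,40],-0.006,70],[[0,0,50],0,70],[[0,0,50],0,70],[[0,0,48],0,70],[[0,0,30],0,70],[[0,0,10],0,70],[[0,0,0],0,70]])

```text
time_s: 3.62
eef_pos: [0.4357, 0.0621, 0.0253]
eef_rot: [-0.0, 0.624, 0.782, -0.0]
wrist_force: [0.5, -0.9, -0.3]
opening: 0.821
grasp_force: 0.0
```

Call:
servo_tool(commands=[[[0,0,0],0,20],[[0,0,0],0,20],[[0,0,0],0,20],[[0,0,0],0,20],[[0,0,0],0,20],[[0,0,0],0,20]])

```text
time_s: 4.38
eef_pos: [0.437, 0.062, 0.0268]
eef_rot: [0.001, 0.623, 0.782, 0.001]
wrist_force: [-1.4, 0.3, 6.4]
opening: 0.391
grasp_force: 60.2
```

Call:
servo_tool(commands=[[[0,0,-30],0,20],[[0,0,-40],0,20],[[0,0,-40],0,20],[[-42,-12,0],0,20],[[-42,-12,0],0,20],[[-42,-12,0],0,20],[[-42,-12,0],0,20],[[-42,-12,0],0,20],[[-41,-13,0],0,20],[[0,0,0],0,20],[[0,0,0],0,20]])

```text
time_s: 5.75
eef_pos: [0.4203, -0.1984, 0.1354]
eef_rot: [-0.0, 0.624, 0.782, 0.0]
wrist_force: [-0.4, -0.1, -0.1]
opening: 0.393
grasp_force: 60.3
```

Run:
```python
from h import *
s=snap('side','s2'); w=snap('wrist','w2')
cv2.imwrite('pics/m2.png',np.vstack([cv2.resize(s['color'][120:220,220:340,::-1],(420,350)),cv2.resize(w['color'][184:,:,::-1],(420,164))]))
o=ctrl.get_obs(); print(o['eef_pos'],o['eef_rot'],o['grasp_force'],o['opening'])
C=cloud(w);X,Y,Z=C[...,0],C[...,1],C[...,2]
for lo,hi in((.068,.076),(.125,.14),(.112,.125),(.1,.112)):
    m=(Z>lo)&(Z<hi)&(abs(X-.42)<.12)&(abs(Y+.21)<.15)
    print(lo,m.sum(), rect(C[m]) if m.sum()>20 else '', np.argwhere(m).mean(0) if m.sum() else '')
```

```text
[ 0.42047184 -0.19770588  0.13528833] [-2.13748904e-04  6.22873308e-01  7.82322682e-01  1.34235876e-04] 60.26868939399719 0.3934587368843765
0.068 537 (array([ 410.2, -153.6]), array([15.7, 12.4]), -76.69) [148.14711359 258.54748603]
0.125 12538 (array([ 421.3, -194.2]), array([58.3, 89.7]), 29.48) [244.52097623 259.45142766]
0.112 841 (array([ 421.2, -194. ]), array([58. , 89.2]), 28.4) [202.65041617 260.32223543]
0.1 20  [159.05 254.25]
```

View pics/m2.png

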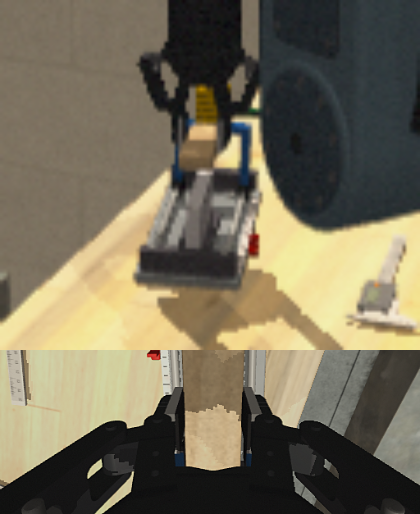

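The side view shows the stop held flat over the rail (about (198,145)), with the gate behind it at home and the red clip at (252,243). The wrist inset shows the stop between the pads and in line with the rail. I'll compare the edges of the stop and the rail in the jig frame.

Run:
```python
from h import *
w=pickle.load(open('w2.pkl','rb'))
C=cloud(w)*1000; th=np.radians(13); ex=np.array([np.cos(th),np.sin(th)]);ey=np.array([-np.sin(th),np.cos(th)])
D=C[...,:2]-[421.1,-198.7]; jx=D@ex; jy=D@ey; Z=C[...,2]
for v in range(100,384,12):
    r=[(int(u),)+tuple(np.round([jx[v,u],jy[v,u],Z[v,u]],1)) for u in (252,260,268)]; print(v,r)
for v in (145,152,185,200): # lateral edges
    z=Z[v,200:320]; g=(z>66)&(z<78) if v<160 else (z>112)&(z<135); print(v,jx[v,200:320][g][[0,-1]] if g.any() else None, np.median(z[g]) if g.any() else None)
```

```text
100 [(252, np.float64(-5.7), np.float64(76.6), np.float64(11.0)), (260, np.float64(0.6), np.float64(76.6), np.float64(12.6)), (268, np.float64(6.9), np.float64(76.6), np.float64(11.4))]
112 [(252, np.float64(-5.7), np.float64(67.5), np.float64(12.6)), (260, np.float64(0.6), np.float64(67.5), np.float64(11.5)), (268, np.float64(7.0), np.float64(67.5), np.float64(10.6))]
124 [(252, np.float64(-5.8), np.float64(58.2), np.float64(11.3)), (260, np.float64(0.6), np.float64(58.4), np.float64(14.5)), (268, np.float64(6.9), np.float64(58.5), np.float64(17.4))]
136 [(252, np.float64(-4.8), np.float64(52.3), np.float64(53.7)), (260, np.float64(0.6), np.float64(52.4), np.float64(55.1)), (268, np.float64(5.9), np.float64(52.5), np.float64(55.5))]
148 [(252, np.float64(-4.4), np.float64(46.6), np.float64(71.9)), (260, np.float64(0.5), np.float64(46.5), np.float64(71.6)), (268, np.float64(5.4), np.float64(46.6), np.float64(72.6))]
160 [(252, np.float64(-3.4), np.float64(46.2), np.float64(115.3)), (260, np.float64(0.4), np.float64(46.3), np.float64(115.6)), (268, np.float64(4.2), np.float64(46.3), n
[... 2925 characters left out ...]
), (260, np.float64(0.3), np.float64(13.1), np.float64(197.1)), (268, np.float64(2.2), np.float64(12.8), np.float64(196.9))]
364 [(252, np.float64(-1.6), np.float64(12.4), np.float64(200.0)), (260, np.float64(0.3), np.float64(11.7), np.float64(199.2)), (268, np.float64(2.1), np.float64(12.2), np.float64(199.8))]
376 [(252, np.float64(-1.5), np.float64(11.0), np.float64(201.9)), (260, np.float64(0.3), np.float64(12.8), np.float64(203.5)), (268, np.float64(2.1), np.float64(11.9), np.float64(202.7))]
145 [-8.123375    7.28542287] 71.80725180721393
152 [-8.15874797  7.35166943] 71.74781273615696
185 [-16.79326719  17.22484828] 126.22078342056311
200 [-17.0697596   17.28898302] 126.25247910069224
```

Call:
servo_tool(commands=[[[1,-0.5,15],0,20],[[0,0,12],0,20],[[0,0,5],0,20],[[0,0,2],0,20],[[0,0,1],0,20],[[0,0,1],0,20],[[0,0,0],0,20],[[0,0,0],0,20]])

```text
time_s: 6.85
eef_pos: [0.42, -0.1981, 0.0995]
eef_rot: [0.0, 0.623, 0.782, -0.0]
wrist_force: [-0.6, 0.4, -0.2]
opening: 0.39
grasp_force: 60.3
```

Call:
servo_tool(commands=[[[0,0,0.5],0,20],[[0,0,0.3],0,20],[[0,0,0],0,20],[[0,0,0],0,20]])

```text
time_s: 7.35
eef_pos: [0.42, -0.1981, 0.0988]
eef_rot: [0.0, 0.623, 0.782, -0.0]
wrist_force: [-1.5, 1.0, 5.5]
opening: 0.394
grasp_force: 61.0
```

Call:
servo_tool(commands=[[[0,0,0],0,36],[[0,0,0],0,40],[[0,0,0],0,46],[[0,0,0],0,56],[[0,0,0],0,62],[[0,0,0],0,62],[[0,0,-10],0,62],[[0,0,-30],0,62],[[0,0,-45],0,62],[[0,0,-45],0,62],[[0,0,0],0,62]])

```text
time_s: 8.72
eef_pos: [0.4219, -0.1996, 0.2332]
eef_rot: [0.004, 0.623, 0.782, -0.0]
wrist_force: [0.7, 0.2, -1.1]
opening: 0.725
grasp_force: 0.0
```

Run:
```python
from h import *
w=snap('wrist','w3'); s=snap('side','s3')
cv2.imwrite('pics/m3.png',np.vstack([cv2.resize(s['color'][120:220,220:340,::-1],(420,350)),cv2.resize(w['color'][:,:,::-1],(320,240),interpolation=cv2.INTER_AREA)[:, :].copy() if 0 else cv2.resize(w['color'][:250,:,::-1],(420,205))]))
C=cloud(w)*1000; th=np.radians(13); ex=np.array([np.cos(th),np.sin(th)]);ey=np.array([-np.sin(th),np.cos(th)])
D=C[...,:2]-[421.1,-198.7]; jx=D@ex; jy=D@ey; Z=C[...,2]
for n,m in(('stop',(Z>84)&(Z<97)&(abs(jx)<30)&(jy>-80)&(jy<60)),('rail',(Z>66)&(Z<77)&(abs(jx)<12)&(jy>30)&(jy<60))):
    m=cv2.morphologyEx(m.astype(np.uint8),cv2.MORPH_OPEN,np.ones((3,3)))>0
    if m.any(): print(n,m.sum(),rect(C[m]/1000),np.median(Z[m]),np.percentile(jx[m],[.5,99.5]),np.percentile(jy[m],[.5,99.5]))
hsv=cv2.cvtColor(w['color'],cv2.COLOR_RGB2HSV); H,S,V=[hsv[...,i].astype(int) for i in range(3)]
r=((H<6)|(H>174))&(S>150)&(V>60)&(abs(jx)<90)&(abs(jy)<90)
q=np.argwhere(r); print('red',r.sum(),q.min(0),q.max(0))
print(np.percentile(jx[r],[1,50,99]),np.percentile(jy[r],[1,50,99]),np.percentile(Z[r],[1,50,99]))
t=r&(Z>19); print(t.sum(),np.median(jx[t]),np.percentile(jy[t],[5,50,95]))
o=ctrl.get_obs();print(o['eef_pos'])
```

```text
stop 3601 (array([ 420.5, -197.3]), array([35. , 89.7]), 13.03) 89.76389787336132 [-17.42344057  16.99705164] [-42.69610465  45.77270997]
rail 135 (array([ 409.5, -150.8]), array([15.9,  6.4]), -77.61) 71.60081863537174 [-8.46224219  7.37931995] [46.01282609 52.41697942]
red 138 [154   0] [371 210]
[-64.21283567 -59.25394332   0.57122982] [-12.83146575   8.45775844  68.28505781] [  4.92423919  11.26702756 353.17158871]
48 -58.04919154828657 [-12.50637799   7.15678877  68.28505781]
[ 0.41994822 -0.19802976  0.22910822]
```

View pics/m3.png

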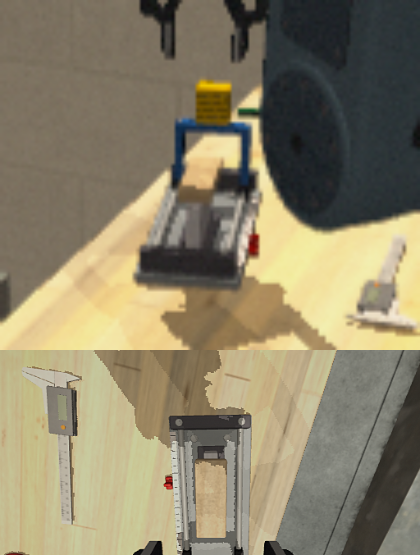

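The stop is seated flat: its top is at 89.8 mm and it is centred within about 1 mm of the rail, with the gate still at home (side view). The red clip shows at (168,482) in the wrist inset. Next I'll grip the handle.

Call:
servo_tool(commands=[[[-30,0,0],0,66],[[-40,0,0],0,66],[[-35,0,0],0,66],[[0,0,0],0,66],[[0,0,0],0,66]])

```text
time_s: 9.45
eef_pos: [0.4425, -0.2992, 0.2269]
eef_rot: [-0.002, 0.623, 0.782, 0.0]
wrist_force: [0.1, -0.4, 0.2]
opening: 0.772
grasp_force: 0.0
```

Run:
```python
from h import *
w=snap('wrist','w4'); C=cloud(w)*1000; th=np.radians(13); ex=np.array([np.cos(th),np.sin(th)]);ey=np.array([-np.sin(th),np.cos(th)])
D=C[...,:2]-[421.1,-198.7]; jx=D@ex; jy=D@ey; Z=C[...,2]
m=(Z>146)&(Z<158)&(abs(jx)<35)&(abs(jy+105)<30); print('handle',m.sum())
if m.sum()>20: print(np.percentile(jx[m],[.5,99.5]),np.percentile(jy[m],[.5,99.5]))
hsv=cv2.cvtColor(w['color'],cv2.COLOR_RGB2HSV); H,S,V=[hsv[...,i].astype(int) for i in range(3)]
r=((H<6)|(H>174))&(S>150)&(V>60)&(abs(jx+58)<15)&(abs(jy)<60)&(Z<40); print('red',r.sum(),np.percentile(jx[r],[2,50,98]),np.percentile(jy[r],[2,50,98]))
t=r&(Z>18); print(t.sum(),np.percentile(jx[t],[2,50,98]),np.percentile(jy[t],[2,50,98]))
cv2.imwrite('pics/w4b.png',w['color'][:,:,::-1]); o=ctrl.get_obs();d=o['eef_pos'][:2]*1000-[421.1,-198.7];print(d@ex,d@ey,o['eef_pos'])
```

```text
handle 1819
[-17.69757465  21.78500253] [-113.35497769  -90.39759805]
red 149 [-64.8376424  -60.23022137 -55.60137918] [-1.42724084  5.69711593 14.3974611 ]
39 [-64.67539945 -60.2973975  -55.48940939] [4.7740624  6.67460382 7.85812493]
-1.5764842315214405 -102.62288345472484 [ 0.44264905 -0.2990473   0.22730633]
```

View pics/w4b.png

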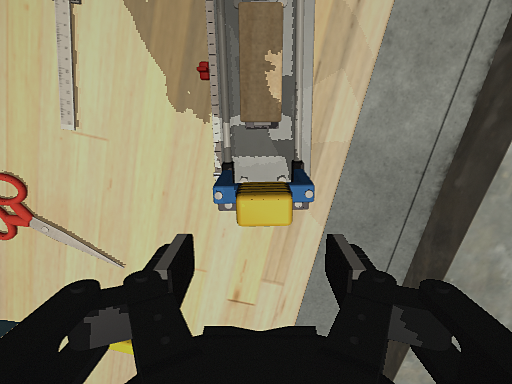

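The wrist view shows the handle at (264,207) and the jaw centre at about column 259, so I'll shift about 2.5 mm sideways and descend.

Call:
servo_tool(commands=[[[0.5,2.5,20],0,66],[[0,0,35],0,66],[[0,0,28],0,66],[[0,0,9],0,66],[[0,0,0],0,55],[[0,0,0],0,48],[[0,0,0],0,44],[[0,0,0],0,25],[[0,0,0],0,25],[[0,0,0],0,25],[[0,0,0],0,25]])

```text
time_s: 10.88
eef_pos: [0.4458, -0.2998, 0.1378]
eef_rot: [0.001, 0.623, 0.782, -0.0]
wrist_force: [-2.9, 1.7, 5.9]
opening: 0.46
grasp_force: 60.3
```

Call:
servo_tool(commands=[[[5,0,0],0,25],[[12,0,0],0,25],[[15,0,0],0,25],[[13,0,0],0,25],[[5,0,0],0,25],[[0,0,0],0,25]])

```text
time_s: 11.62
eef_pos: [0.4341, -0.2523, 0.1378]
eef_rot: [0.001, 0.623, 0.782, -0.002]
wrist_force: [-5.9, -7.5, 5.2]
opening: 0.463
grasp_force: 61.6
```

Call:
servo_tool(commands=[[[10,-0.4,0],0,25],[[15,-0.4,0],0,25],[[15,-0.4,0],0,25],[[8,-0.4,0],0,25],[[3,0,0],0,25],[[0,0,0],0,25]])

```text
time_s: 12.38
eef_pos: [0.4219, -0.2034, 0.1378]
eef_rot: [0.002, 0.623, 0.782, -0.002]
wrist_force: [-2.5, -9.7, 2.8]
opening: 0.462
grasp_force: 62.4
```

Run:
```python
from h import *
w=snap('wrist','w5'); s=snap('side','s5'); t=snap('top','t5')
f=lambda I,k:cv2.resize(I[:,:,::-1],None,fx=k,fy=k,interpolation=cv2.INTER_CUBIC)
A=f(w['color'][60:260,120:320],2); B=f(s['color'][140:220,240:320],5)
cv2.imwrite('pics/m5.png',np.hstack([A,B]))
o=ctrl.get_obs();print(o['eef_pos'],o['wrist_force'])
```

```text
[ 0.42197309 -0.20356299  0.13783306] [-1.91461605 -9.52746401  3.53544098]
```

View pics/m5.png

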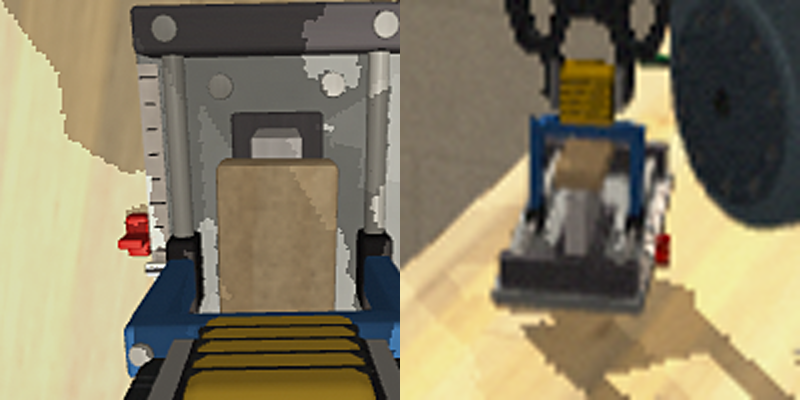

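The wrist crop shows the pointer at about (155,267) and the red blade at about (135,240). I'll turn that gap into mm numerically.

Run:
```python
from h import *
w=pickle.load(open('w5.pkl','rb')); th=np.radians(13); ey=np.array([-np.sin(th),np.cos(th)]);ex=np.array([np.cos(th),np.sin(th)])
J=lambda u,v:[round(float((ray(w,u,v,.0245)[:2]*1000-[421.1,-198.7])@e),1) for e in(ex,ey)]
print(J(197.5,193.5),J(187,180),J(187,181))
I=w['color'].astype(int); hsv=cv2.cvtColor(w['color'],cv2.COLOR_RGB2HSV)
C=cloud(w)[...,2]*1000
for v in range(164,200): print(v,'R-G',*(I[v,178:206:2,0]-I[v,178:206:2,1]),'| V',*hsv[v,194:206:1,2],'| z',*C[v,178:206:3].round().astype(int), '|',J(196,v)[1])
```

```text
[-50.1, -3.1] [-58.0, 8.3] [-58.0, 7.4]
164 R-G 8 7 8 6 22 22 20 21 1 -3 11 10 11 -1 | V 218 232 230 157 164 165 164 165 167 146 110 114 | z -1 0 -2 -1 0 -1 12 12 13 11 | 21.3
165 R-G 9 8 8 21 18 15 16 17 1 -4 11 10 10 -1 | V 220 231 230 153 161 163 163 163 165 166 112 116 | z -1 -1 1 0 1 0 13 12 12 12 | 20.5
166 R-G 8 8 8 14 39 37 39 39 -1 -1 12 10 11 -1 | V 195 235 228 153 160 162 162 161 163 164 92 117 | z 0 -1 1 -2 0 1 13 11 13 12 | 19.7
167 R-G 10 9 5 39 70 72 72 72 20 12 14 10 13 -1 | V 178 231 146 153 159 161 162 161 164 164 92 115 | z 0 0 0 6 7 6 12 12 12 12 | 18.9
168 R-G 11 8 0 123 116 118 127 113 16 -2 12 12 11 2 | V 177 238 228 151 159 160 163 162 164 163 88 117 | z 1 0 10 9 9 9 11 12 11 11 | 18.1
169 R-G 12 8 -4 115 147 150 148 140 12 -1 -4 10 10 1 | V 176 236 229 235 238 158 162 163 165 165 126 116 | z -1 -1 9 10 10 9 11 12 13 13 | 17.3
170 R-G 11 8 5 168 157 152 147 160 22 -1 15 11 11 2 | V 143 239 227 225 150 159 163 164 166 165 125 114 | z 0 1 10 12 11 10 13 14 11 11 | 16.5
171 R-G 11 9 13 170 156 150 107 102 22 -2 15 10 10 4 | V 147 241 229 229 155 163 166 166 167 1
[... 3151 characters left out ...]
8 57 50 58 64 64 | z 0 -1 0 -1 1 25 25 25 50 50 | -3.5
195 R-G 11 8 7 10 11 11 9 11 4 6 5 1 -20 -19 | V 29 34 35 39 44 49 42 55 61 64 63 63 | z 0 1 -1 -1 -1 25 24 24 51 53 | -4.3
196 R-G 10 8 6 12 11 11 7 10 -2 0 1 -14 -21 -20 | V 168 166 166 166 175 179 49 61 64 64 65 64 | z 0 0 -1 2 0 25 23 24 56 54 | -5.2
197 R-G 8 6 9 12 11 9 7 11 -5 -4 -1 -21 -19 -18 | V 250 247 247 250 255 170 53 61 64 64 65 64 | z 0 0 -1 0 -1 24 24 25 57 58 | -6.0
198 R-G 8 7 8 12 14 10 9 11 10 17 3 -19 -20 -19 | V 223 223 224 206 158 37 56 62 63 64 64 63 | z 0 1 0 0 0 0 0 60 60 61 | -6.9
199 R-G 8 7 8 11 13 10 9 11 21 22 -15 -21 -21 -19 | V 221 223 233 247 93 53 62 64 62 66 65 65 | z 0 -1 -1 0 0 -1 -1 62 62 63 | -7.8
```

Call:
servo_tool(commands=[[[4,0,0],0,25],[[5,0,0],0,25],[[2,0,0],0,25],[[0,0,0],0,25],[[0,0,0],0,25],[[0,0,0],0,25]])

```text
time_s: 13.28
eef_pos: [0.4194, -0.1931, 0.1379]
eef_rot: [0.002, 0.623, 0.782, -0.002]
wrist_force: [-3.0, -10.5, 3.6]
opening: 0.457
grasp_force: 62.5
```

Run:
```python
from h import *
w=snap('wrist','w6'); s=snap('side','s6')
th=np.radians(13); ey=np.array([-np.sin(th),np.cos(th)])
J=lambda u,v:round(float((ray(w,u,v,.0245)[:2]*1000-[421.1,-198.7])@ey),1)
I=w['color'].astype(int); V=I.max(2); C=cloud(w)[...,2]*1000
for v in range(182,206): print(v,'R-G',*(I[v,178:200:2,0]-I[v,178:200:2,1]),'| V',*V[v,188:202],'| z',*C[v,178:202:3].round().astype(int), '|',J(192,v))
f=lambda I,k:cv2.resize(I[:,:,::-1],None,fx=k,fy=k,interpolation=cv2.INTER_CUBIC)
cv2.imwrite('pics/m6.png',np.hstack([f(w['color'][160:220,160:220],6.667),f(s['color'][140:220,240:320],5)]))
o=ctrl.get_obs();print(o['eef_pos'],o['wrist_force'])
```

```text
182 R-G 13 10 5 179 158 152 150 146 150 -6 -2 | V 217 223 229 235 239 217 173 140 241 230 230 230 229 234 | z -1 0 11 10 9 11 12 13 | 17.2
183 R-G 13 10 5 148 161 152 103 110 90 -8 14 | V 227 225 129 135 139 124 107 141 243 144 149 166 243 244 | z 0 0 10 12 10 11 12 13 | 16.4
184 R-G 13 10 6 110 105 159 109 112 95 -9 12 | V 235 232 136 143 147 133 117 149 251 156 162 166 168 171 | z 0 -1 11 10 12 11 13 12 | 15.6
185 R-G 15 10 8 114 113 108 110 114 109 4 7 | V 136 137 142 146 148 136 117 84 164 156 77 35 0 5 | z 0 1 11 10 10 11 13 13 | 14.7
186 R-G 13 11 8 78 116 113 113 113 110 2 10 | V 144 146 146 147 148 139 122 91 167 161 130 136 146 186 | z -1 -1 10 10 10 10 12 12 | 13.9
187 R-G 14 11 9 76 119 101 116 119 112 2 10 | V 127 152 151 152 153 145 127 95 167 163 164 167 170 174 | z 0 0 10 12 11 10 14 13 | 13.0
188 R-G 10 10 8 70 95 83 84 83 81 18 10 | V 103 102 104 103 104 101 89 93 148 162 159 135 142 173 | z 0 1 10 11 12 10 12 12 | 12.2
189 R-G 10 10 5 69 64 66 68 69 75 18 11 | V 80 81 81 80 81 81 77 82 150 163 160 139 141 147 | z 0 0 14 15 14 14 13 12 | 11.4
190 R-G 10 7 33 71 68 71
[... 1397 characters left out ...]
0 65 | 2.0
201 R-G 8 12 7 6 9 6 6 5 8 17 -22 | V 220 220 220 220 220 221 224 232 197 44 57 63 64 65 | z -1 0 -1 0 0 0 0 68 | 1.1
202 R-G 7 12 8 7 13 11 10 9 12 -8 -21 | V 219 219 220 219 220 222 230 240 77 56 62 64 64 65 | z 0 1 1 0 0 0 68 69 | 0.3
203 R-G 8 12 6 7 11 12 11 9 13 -19 -19 | V 220 219 220 219 221 227 235 138 52 60 64 64 64 65 | z 0 0 0 0 -1 -1 72 71 | -0.6
204 R-G 9 12 7 8 12 12 10 10 11 -21 -20 | V 220 220 219 220 224 232 197 47 61 63 64 64 64 64 | z -1 0 0 1 0 0 74 74 | -1.5
205 R-G 10 10 7 9 12 11 10 11 -10 -20 -17 | V 219 219 220 222 230 241 79 56 63 62 63 64 63 64 | z 0 -1 -1 -1 0 0 73 76 | -2.3
[ 0.41936454 -0.1930284   0.13781655] [ -4.04294238 -10.3519249    3.34678933]
```

View pics/m6.png

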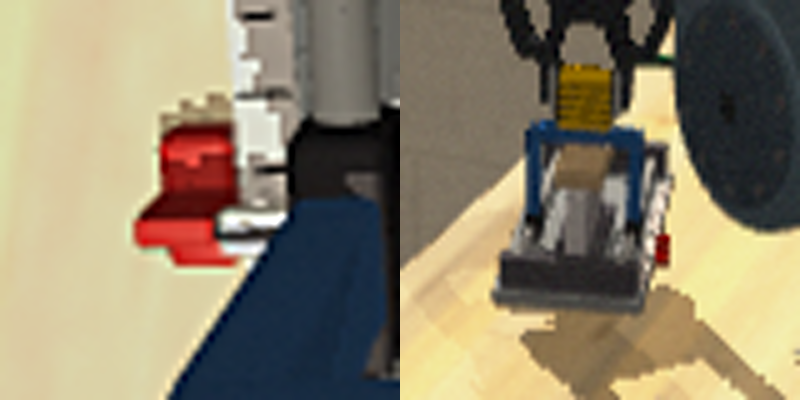

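The pointer's black line (row 195.0) is within about 0.3 mm of the centre of the red blade top (rows 193–196). The stop is still seated under the arch in the side view. I'll make one fine nudge, settle, and check numerically.

Call:
servo_tool(commands=[[[0.3,0,0],0,25],[[0,0,0],0,25],[[0,0,0],0,25],[[0,0,0],0,25]])

```text
time_s: 13.88
eef_pos: [0.4193, -0.1929, 0.1378]
eef_rot: [0.002, 0.623, 0.782, -0.002]
wrist_force: [-3.5, -10.5, 3.1]
opening: 0.459
grasp_force: 62.5
```

Run:
```python
from h import *
w=snap('wrist','w7'); I=w['color'].astype(int)
for v in range(190,200): print(v,*(I[v,178:194:2,0]),'|',*I[v,192:200].max(1))
C=cloud(w)*1000; th=np.radians(13); ex=np.array([np.cos(th),np.sin(th)]);ey=np.array([-np.sin(th),np.cos(th)])
D=C[...,:2]-[421.1,-198.7]; jx=D@ex; jy=D@ey; Z=C[...,2]
m=(Z>84)&(Z<94.)&(abs(jx)<22)&(jy>20)&(jy<60); m=cv2.morphologyEx(m.astype(np.uint8),cv2.MORPH_OPEN,np.ones((3,3)))>0
print('stop',np.percentile(jx[m],[1,99]),jy[m].max(),np.median(Z[m]))
o=ctrl.get_obs();print(o['eef_pos'],o['wrist_force'],o['grasp_force'],o['time_s'])
```

```text
190 220 224 198 75 83 86 85 82 | 82 78 77 77 111 141 211 123
191 220 225 56 79 82 83 83 78 | 78 97 134 127 124 121 115 118
192 220 224 61 73 73 74 77 118 | 120 255 253 247 244 244 242 242
193 221 168 188 194 197 200 207 91 | 91 189 197 246 194 254 252 248
194 221 192 223 223 224 224 228 44 | 44 113 169 157 82 82 60 58
195 221 193 212 216 219 219 223 40 | 40 40 34 35 38 40 43 51
196 220 193 212 214 217 217 222 165 | 165 161 171 168 167 168 174 178
197 220 221 163 165 185 199 200 232 | 232 233 255 255 252 251 254 170
198 219 221 224 224 193 215 223 224 | 224 212 189 171 165 203 149 38
199 220 219 220 223 173 197 203 199 | 199 197 192 199 200 251 94 53
stop [-17.29248338  16.72403743] 46.46929970186399 89.73488373054566
[ 0.41934709 -0.19285997  0.13785278] [ -4.67524049 -11.30203325   4.16739179] 62.52971291542053 13.925
```

```bash
python3 -c "
from bench import ctrl; print(ctrl.hand_in())"
```

```text
the job is handed in; nothing more can be done
None
```

I set the stop flat on the rest, centred within about 1 mm, pulled the gate over it until the pointer was within about 0.2 mm of the red mark by the wrist camera, and handed the job in at about 14 s with the gripper still holding the gate; the hand-in returned no verdict.

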